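# Roll the spare mixer roller into the V-block

### The arm

A 6-joint arm with a two-finger parallel gripper is mounted at the origin on a cart in front of the work surface, level with it; the furniture and walls round the work are solid. World frame = base frame: x ahead of the robot, y to its left, z up, the work surface at z = 0. Lengths are in m, angles in rad, forces in N, time in s.
With the tool pointing down it reaches from about 0.425 to 0.95 m from the base axis. Payload 3.5 kg.
Tool frame: the origin (TCP) lies at the very end of the fingers, on their centre line; the grasp point (between the pads) lies 19 mm behind it (grip_depth is the distance from the TCP to the grasp point, in m); x points along the fingers, z is the direction in which the jaws open and shut, and the axes are right-handed (so a half turn about x gives the same grasp; the last joint's range is limited). The gripper opens to 85 mm and grips with 20 to 120 N. Pads are 22 mm wide; open, the fingers measure 114 mm over their backs; the gripper's body (76 mm by 85 mm) begins 54 mm behind the grasp point. The pads swing forward as they close: fully open they stand 13 mm farther back than shut.
Start: joints at [1.079, 0.286, 1.577, -0, 1.279, -0.15], TCP at [0.226, 0.636, 0.231] pointing down, gripper open.
Joint ranges: [-2.77, 2.77], [-0.9, 2.22], [0.21, 2.48], [-1.53, 4.67], [0.24, 2.81], [-2.84, 2.84]. Speed limits (rad/s): [2.79, 2.79, 3.14, 3.14, 3.14, 3.14].

### API

Orientations are given as a unit quaternion [x, y, z, w].
In Python, from plant import get_state, read_camera, calibration, sign_off, recognise, grip_depth gives the robot as it stands. The module is installed in compiled form; this text tells all that it offers.
- The arm moves only by the tool servo_tool, never from a script. Its argument "deltas" is a list that holds one entry, the list of rows, each a list of 4 numbers: the shift along the world's x, y, z scaled (see below), then the turn about the world's z scaled (see below). In form: [[[tx, ty, tz, spin], ...]]. A call has exactly 5 rows; each row is the pose to reach, as a shift and turn from the pose commanded when the call began; what a row does not reach only later rows make up. The controller multiplies each number of a shift by 10 cm and each number of a turn by 90 degrees. A row lasts 1/10 s, in which the tool goes at most 50 mm and 8.59 degrees, less where a joint would pass 70% of its speed; a pose out of reach is approached as far as the arm can. A call with a number of a shift or a turn outside -1 to 1 is refused whole. A call with a gripper value outside its range is refused whole. "claw" is the gripper's target within -1 to 1 (fully open at 1, half-way at 0, shut at -1), set as the call begins (left out, the last holds). The fingers move at their own pace and stop on an object; "force" is the grip in N (left out, the last holds). Time passes only in rows, so rows that repeat a pose let the fingers close, or fill a call up. It gives the time, the measured TCP pose, the force and the opening at its end, in the units of the state.
- get_state(): the state, without advancing time (a new reading comes with each control period).
- read_camera(name): name is "side" or "top" or "wrist"; returns the picture (480x640x3 uint8, blue, green, red); there is no depth.
- calibration(name): a dict with "intrinsics" (3x3 intrinsics, pixels), "R" (3x3) and "t" (3): a world point X has camera coordinates R X + t; the wrist camera has in their place "T_tool_cam" (4x4, takes a point from camera to tool coordinates, whose origin is the TCP and whose axes are the tool frame's). Camera axes: x right, y down, z forward; pixel columns grow to the right and rows downward; lengths in m; the calibration is good to about 2 mm. A picture is of the moment at which its call begins: read the wrist's pose just before it. calibration takes no time and is no camera call.
- sign_off(): hands the job in, once; it reports no verdict.
Trained networks look in the newest picture that a camera, given by its name, has taken for a name from the list of things; names that differ only in an ending like _2 or _b are one class to them, and where a whole thing is asked for, a point or a joint stands for the part that bears it (a point fixed in the world has none). Each returns a list of dicts, best first, with "p" (0 to 1); they miss things now and then, are a little off and sometimes report something else, mostly with a low value. They report only what shows in the picture. A call takes as long as a camera call.
- recognise(camera, query): "at" ([x, y, z] in m, in world coordinates, good to about 4 mm: the middle of the surface that is visible of it).
The state is a dict: "time": time; "qpos": joint angles; "dq": joint speeds; "joint_efforts": joint torques, N m; "eef_pos": TCP position; "tcp_rot": TCP orientation; "contact_force": force on the tool from outside, world axes, zero at the start; "wrist_torque": the same for the moment, N m; "opening": opening from 0.0 (shut) to 1.0 (fully open).
Only numpy, scipy, OpenCV 4.12 (cv2) and the standard library are available. Lean on these libraries where they do the work, as an engineer would, in place of code of your own. Each camera call takes 0.05 s, during which the arm holds its last target. There are 200 camera calls.

### The job

Lay the tube mixer's spare roller in the V-block for inspection without ever gripping or lifting it: with the fingertips, roll the roller along the bench and up the ramp until it settles in the groove, then gently push it endways along the groove until its far journal is against the end stop. Leave the slide box, timer, sample cup and forceps where they are, and let go of the roller at the end.

Things in the scene. Friction and masses are not known exactly. Their poses are not given: they have to be found in the camera images.
- roller: Loose grey roller (0.2 to 0.4 kg) lying on the bench before the ramp: cylinder 50 mm in diameter, 110 mm long, with a 14 mm steel journal standing out 8 mm at each end (126 mm over all). Origin: its middle, on the axis, 25 mm above the bench. Its y axis runs along it; x, z turn as it rolls. Starts up to 0.15 rad askew to the groove. Smooth, rolls easily; starts 20 to 60 mm to the +y side of its final place.
- v_block: Fixed aluminium V-block with a run-up ramp. Origin: on the bench, right under the bottom of the groove. x: level, across the groove, the way the roller must roll (away from the robot); y: along the groove, which runs from y = -83 (end stop near this end) to +70 mm (open); z up. A roller lying in the groove has its axis at x = 0, z = 32 mm.
- end_stop: Dark steel end stop, fixed to the V-block 50 to 75 mm to the -y side of the block's origin: upright plate square across the groove, 8 mm thick, 74 mm wide, 56 mm high. Axes as the block's. Origin: on its inner face (the face towards +y and the roller), at bench height right under the groove bottom. With a journal end against it, the roller's middle is 63 mm from the face.
- ramp_crest (a point): Middle of the crest between ramp and groove (block frame -20, 0, 14.5 mm). The block's section (x, height in mm): ramp rises from (-75, 0) to the crest (-20, 14.5); front flank falls at 30 degrees to the groove bottom (0, 3); rear flank rises at 30 degrees to (36, 24); rear rail to (46, 25.5). Once its axis is past the crest the roller drops into the groove by itself.
- slide_box: Loose dark flat box 69 x 93 x 36 mm to the left of the roller; leave it alone. Origin: centre of its underside, z up.
- timer: Loose white timer 64 x 66 x 19 mm to the right of the roller; leave it alone. Origin: centre of its underside, z up.
- sample_cup: Loose small pale cup, 26 mm across, 28 mm high, behind the V-block; leave it alone. Origin: centre of its underside, z up.
- forceps: Loose steel forceps 130 x 13 x 9 mm, lying to the left of the V-block; leave them alone. Origin: centre of the underside, y along them.

How it is judged:
By the outcome, as a careful person would: the job done as asked, in the order asked, and still so for the second after the job is handed in, with the robot touching nothing.
It also fails if it takes over 51 s, if anything falls off the work surface, if the arm or the gripper's body presses on something with over 40 N, if the wrist force passes 120 N, or if a joint passes its speed limit or range.

## Working session

There is one attempt and no reset: what is moved stays moved. The work goes in short steps, Python scripts to look and compute and a tool call to move; the robot and the scene stay as the last step left them, time stands still between calls to the robot, and variables do not carry over. Pictures are saved under pics/ and viewed, about 8 in all and at most 12, crops included, and the job is handed in when it is done.

Besides the shell and the picture viewer there is one more tool, called after "Call:" as a command line: name --argument value ..., lists and objects as JSON in quotes. servo_tool: Moves the arm, as the interface text tells. Its arguments: {"type":"object","properties":{"deltas":{"type":"array"},"claw":{"type":"number"},"force":{"type":"number"}},"required":["deltas"]}

```bash
mkdir -p pics && python3 - <<'E'
from plant import *
import cv2,numpy as np
s=get_state();print({k:np.round(v,3) for k,v in s.items()},grip_depth)
for c in ['top','side']:
    im=read_camera(c);cv2.imwrite(f'pics/{c}0.png',im)
    for n in ['roller','v_block','end_stop','slide_box','timer','sample_cup','forceps']:
        r=recognise(c,n);print(c,n,[(np.round(d['at'],3).tolist(),round(d['p'],2)) for d in r[:2]])
E
```

```text
{'time': np.float64(0.0), 'qpos': array([ 1.079,  0.287,  1.578,  0.   ,  1.279, -0.15 ]), 'dq': array([-0.001, -0.001,  0.   ,  0.001, -0.   ,  0.002]), 'joint_efforts': array([ 0.0000e+00, -4.0598e+01, -2.9263e+01, -0.0000e+00,  6.0000e-03,
       -0.0000e+00]), 'eef_pos': array([0.226, 0.635, 0.23 ]), 'tcp_rot': array([-0.408,  0.579,  0.407,  0.577]), 'contact_force': array([ 0.002, -0.062,  0.503]), 'wrist_torque': array([ 0.036, -0.034,  0.031]), 'opening': np.float64(1.001)} 0.0187
top roller [([0.393, 0.338, 0.045], 0.88), ([0.42, 0.562, 0.01], 0.2)]
top v_block [([0.507, 0.385, 0.008], 0.57)]
top end_stop [([0.577, 0.351, 0.057], 0.8)]
top slide_box [([0.298, 0.471, 0.034], 0.59)]
top timer [([0.472, 0.152, 0.022], 0.67)]
top sample_cup [([0.544, 0.5, 0.015], 0.62)]
top forceps [([0.422, 0.561, 0.011], 0.63)]
side roller [([0.402, 0.349, 0.043], 0.81)]
side v_block [([0.511, 0.393, 0.013], 0.62), ([0.472, 0.156, 0.018], 0.37)]
side end_stop [([0.574, 0.355, 0.039], 0.61)]
side slide_box []
side timer [([0.472, 0.158, 0.019], 0.75)]
side sample_cup [([0.543, 0.491, 0.019], 0.52)]
side forceps [([0.43, 0.565, 0.009], 0.71)]
```

View pics/top0.png

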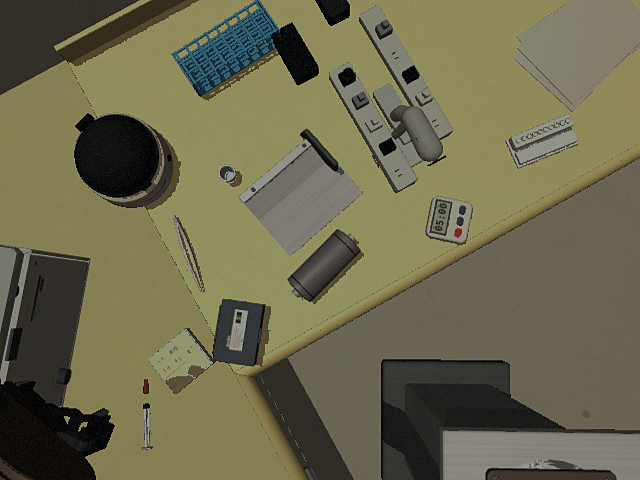

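View pics/side0.png

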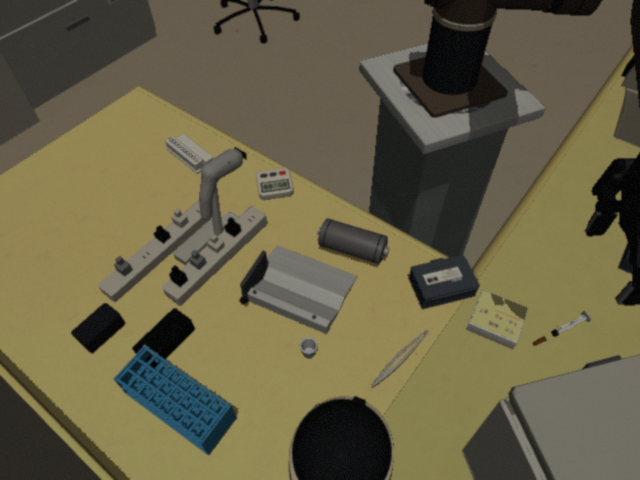

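Top view: roller from about (300,290) to (350,240), V-block with ramp foot from (292,253) to (362,190), and the dark end stop at (320,150). In the side view the roller is at (353,241) and the end stop at (254,277). I'll zoom in to measure the edges.

```bash
python3 - <<'E'
import cv2
im=cv2.imread('pics/top0.png');cv2.imwrite('pics/crop0.png',cv2.resize(im[120:320,200:400],None,fx=3,fy=3,interpolation=cv2.INTER_CUBIC))
E
```

```text
(no output)
```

View pics/crop0.png

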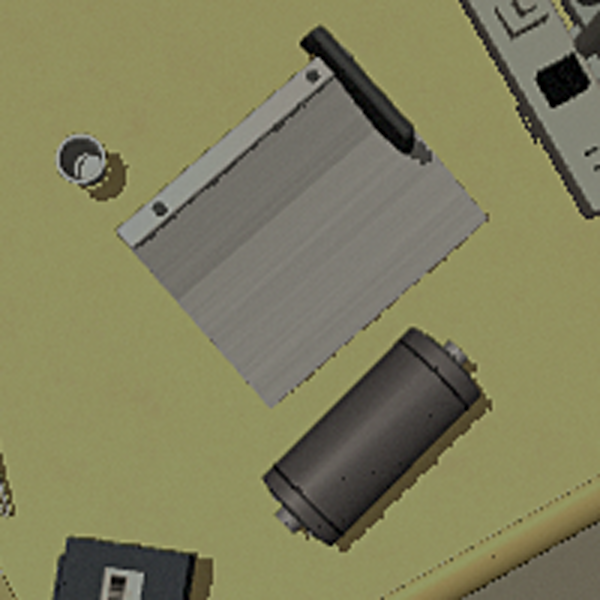

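```bash
cat > h.py <<'E'
from plant import *
import cv2,numpy as np
def px(c,u,v,z):
    k=calibration(c);R=np.array(k['R']);t=np.array(k['t']);K=np.array(k['intrinsics'])
    C=-R.T@t;d=R.T@np.linalg.solve(K,[u,v,1]);return C+d*(z-C[2])/d[2]
def proj(c,X):
    k=calibration(c);p=np.array(k['intrinsics'])@(np.array(k['R'])@X+np.array(k['t']));return p[:2]/p[2]
E
python3 - <<'E'
from h import *
k=calibration('top');print('cam',-np.array(k['R']).T@np.array(k['t']))
f=lambda x,y,z:px('top',200+x/3,120+y/3,z)
P=dict(footL=(272,407,0),footR=(488,217,0),rearL=(117,232,.0255),rearR=(318,60,.0255),jR=(466,350,.025),jL=(280,522,.025),
 st1=(300,42,.056),st2=(320,26,.056),st3=(413,130,.056),st4=(402,150,.056))
W={n:f(*p) for n,p in P.items()}
for n in W:print(n,W[n].round(4))
d=W['footL']-W['footR'];d2=W['rearL']-W['rearR'];dr=W['jL']-W['jR']
for n,v in (('foot',d),('rear',d2),('roller',dr)):print(n,np.linalg.norm(v),np.arctan2(v[1],v[0]))
for n,p in dict(cupTop=(82,158,.028)).items():print(n,f(*p))
E
```

```text
cam [0.3550438  0.33744268 0.94352814]
footL [0.4142 0.3969 0.    ]
footR [0.5164 0.2842 0.    ]
rearL [0.5021 0.4771 0.0255]
rearR [0.5938 0.3746 0.0255]
jR [0.4431 0.2964 0.025 ]
jL [0.3542 0.3902 0.025 ]
st1 [0.595  0.3826 0.056 ]
st2 [0.6034 0.3727 0.056 ]
st3 [0.5505 0.3252 0.056 ]
st4 [0.5403 0.3306 0.056 ]
foot 0.15212576557383145 2.3077749548393562
rear 0.13749940584639972 2.3009276091158597
roller 0.12920948207514635 2.330017304250199
cupTop [0.54018116 0.49590081 0.028     ]
```

Call:
servo_tool --deltas '[[[0.07,-0.17,0,0.07],[0.14,-0.34,0,0.14],[0.21,-0.51,0,0.21],[0.28,-0.68,0,0.28],[0.34,-0.84,0,0.35]]]' --claw 0.3

```text
time: 1.3
eef_pos: [0.2605, 0.5512, 0.2314]
tcp_rot: [0.55, -0.444, -0.55, -0.444]
contact_force: [0.3, -0.2, 0.8]
opening: 0.651
```

Call:
servo_tool --deltas '[[[0.07,-0.17,0,0.07],[0.14,-0.34,0,0.14],[0.21,-0.51,0,0.21],[0.28,-0.68,0,0.28],[0.34,-0.84,0,0.345]]]'

```text
time: 1.8
eef_pos: [0.2945, 0.4672, 0.2315]
tcp_rot: [0.649, -0.281, -0.649, -0.281]
contact_force: [0.0, -0.3, 0.6]
opening: 0.648
```

Call:
servo_tool --deltas '[[[0.07,-0.17,0,0],[0.14,-0.34,0,0],[0.21,-0.51,0,0],[0.28,-0.68,0,0],[0.34,-0.84,0,0]]]'

```text
time: 2.3
eef_pos: [0.3285, 0.3832, 0.2315]
tcp_rot: [0.648, -0.282, -0.648, -0.282]
contact_force: [0.2, 0.9, 0.2]
opening: 0.65
```

Call:
servo_tool --deltas '[[[0.06,-0.15,-0.1,0],[0.12,-0.3,-0.25,0],[0.19,-0.46,-0.4,0],[0.25,-0.62,-0.55,0],[0.31,-0.76,-0.7,0]]]'

```text
time: 2.8
eef_pos: [0.3595, 0.3073, 0.161]
tcp_rot: [0.649, -0.282, -0.648, -0.282]
contact_force: [-1.0, -0.3, -0.6]
opening: 0.654
```

Call:
servo_tool --deltas '[[[0,0,-0.25,0],[0,0,-0.5,0],[0,0,-0.75,0],[0,0,-0.95,0],[0,0,-1.0,0]]]'

```text
time: 3.3
eef_pos: [0.3576, 0.307, 0.0591]
tcp_rot: [-0.647, 0.283, 0.649, 0.281]
contact_force: [0.3, -0.9, -0.2]
opening: 0.649
```

```bash
python3 - <<'E'
from h import *
a=read_camera('top');b=read_camera('side')
cv2.imwrite('pics/b.png',np.hstack([cv2.resize(a[120:320,200:400],(400,400)),cv2.resize(b[180:380,210:410],(400,400))]))
s=get_state();print(s['time'],s['eef_pos'],s['qpos'].round(3))
E
```

```text
3.4 [0.35883871 0.30774081 0.06087951] [ 0.494  0.061  2.182 -0.     0.901 -1.827]
```

View pics/b.png

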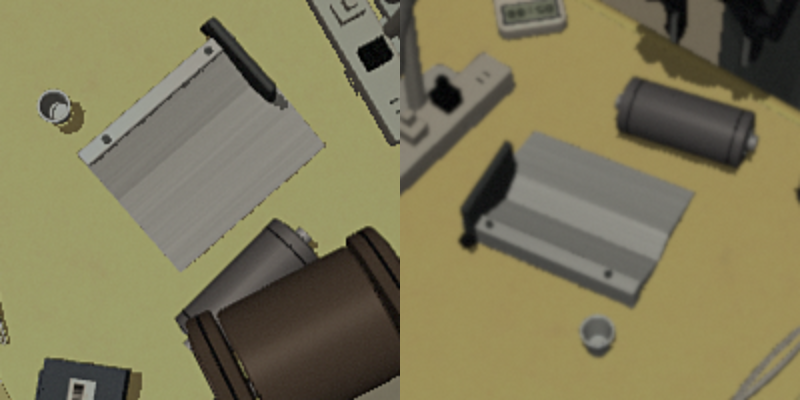

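The roller is still undisturbed (side crop (690,120)), and the fingers are behind it at the top (690–750, 30). I'll descend and push slowly.

Call:
servo_tool --deltas '[[[0,0,-0.1,0],[0,0,-0.2,0],[0,0,-0.3,0],[0,0,-0.4,0],[0,0,-0.45,0]]]'

```text
time: 3.9
eef_pos: [0.3585, 0.3076, 0.015]
tcp_rot: [-0.648, 0.283, 0.649, 0.282]
contact_force: [-0.4, -0.0, -0.1]
opening: 0.649
```

Call:
servo_tool --deltas '[[[0.04,0.036,0,0],[0.08,0.072,0,0],[0.12,0.108,0,0],[0.16,0.144,0,0],[0.19,0.17,0,0]]]'

```text
time: 4.4
eef_pos: [0.3791, 0.3256, 0.0168]
tcp_rot: [0.649, -0.282, -0.648, -0.282]
contact_force: [0.7, -0.2, 0.1]
opening: 0.652
```

```bash
python3 - <<'E'
from h import *
b=read_camera('side')
cv2.imwrite('pics/c.png',cv2.resize(b[180:330,240:440],(800,600)))
s=get_state();print(s['time'],s['eef_pos'],s['contact_force'])
E
```

```text
4.45 [0.3795309  0.32582489 0.01691088] [ 0.24157022 -0.00666466  0.26497408]
```

View pics/c.png

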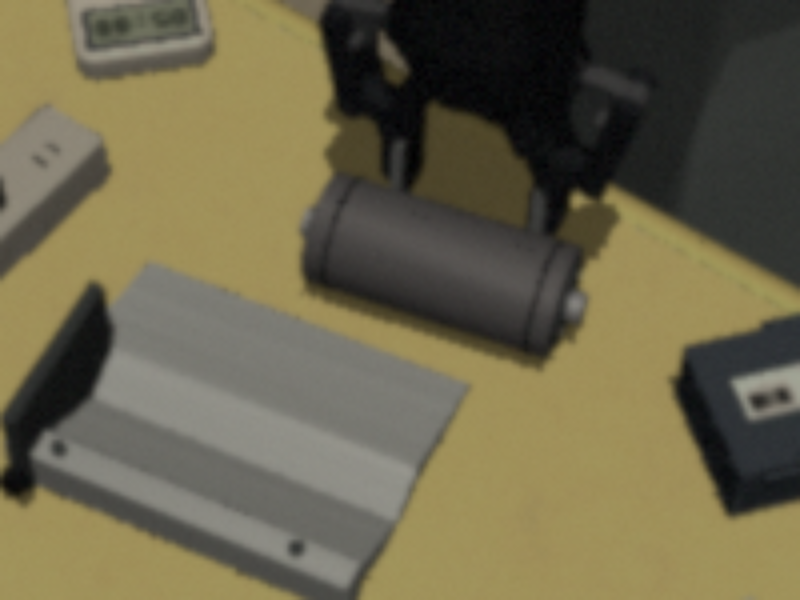

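The fingertips (400,165) and (545,215) sit just behind the roller and the path to the ramp is clear. Rolling it forward now.

Call:
servo_tool --deltas '[[[0.037,0.034,0,0],[0.074,0.067,0,0],[0.111,0.101,0,0],[0.148,0.134,0,0],[0.186,0.168,0,0]]]'

```text
time: 4.95
eef_pos: [0.3971, 0.342, 0.0163]
tcp_rot: [-0.648, 0.282, 0.648, 0.282]
contact_force: [-0.3, -0.8, 0.2]
opening: 0.65
```

Call:
servo_tool --deltas '[[[0.037,0.034,0.01,0],[0.074,0.067,0.02,0],[0.111,0.101,0.03,0],[0.148,0.134,0.04,0],[0.186,0.168,0.05,0]]]'

```text
time: 5.45
eef_pos: [0.4151, 0.3584, 0.0212]
tcp_rot: [-0.648, 0.283, 0.649, 0.282]
contact_force: [-1.0, -1.4, 2.1]
opening: 0.651
```

```bash
python3 - <<'E'
from h import *
b=read_camera('side')
cv2.imwrite('pics/d.png',cv2.resize(b[180:330,240:440],(800,600)))
s=get_state();print(s['time'],s['eef_pos'],s['contact_force'])
E
```

```text
5.5 [0.41645849 0.35930138 0.02173373] [ 1.1739405  -0.01412078 -0.38539292]
```

View pics/d.png

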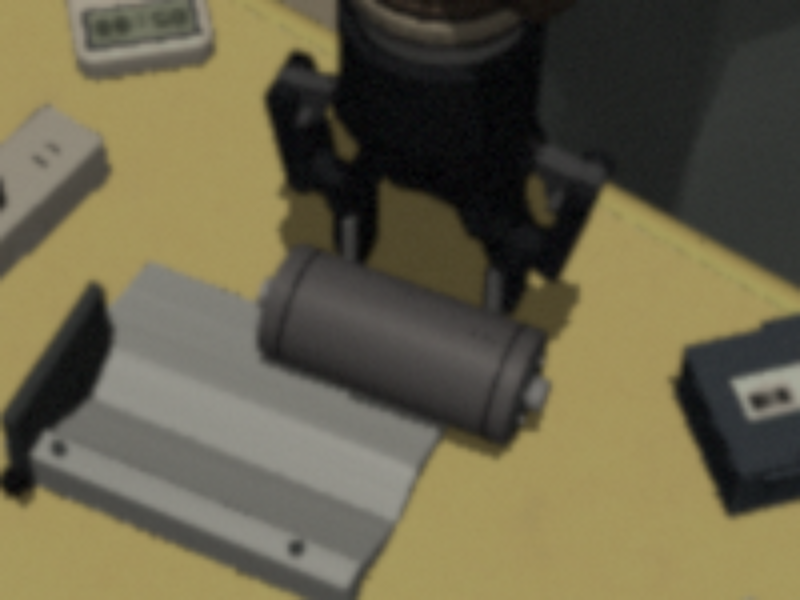

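The roller is on the lower ramp, square to the groove, with both fingertips behind it. I'll keep going up.

Call:
servo_tool --deltas '[[[0.037,0.034,0.01,0],[0.074,0.067,0.02,0],[0.111,0.101,0.03,0],[0.148,0.134,0.04,0],[0.186,0.168,0.05,0]]]'

```text
time: 6.0
eef_pos: [0.4344, 0.3756, 0.0264]
tcp_rot: [0.648, -0.282, -0.648, -0.282]
contact_force: [-2.5, -2.3, 2.8]
opening: 0.653
```

Call:
servo_tool --deltas '[[[0.03,0.027,0,0],[0.06,0.054,0,0],[0.085,0.077,0,0],[0.11,0.1,0,0],[0.13,0.117,0,0]]]'

```text
time: 6.5
eef_pos: [0.4478, 0.3877, 0.0265]
tcp_rot: [0.649, -0.281, -0.648, -0.283]
contact_force: [0.4, -0.5, -0.3]
opening: 0.647
```

```bash
python3 - <<'E'
from h import *
b=read_camera('side')
cv2.imwrite('pics/e.png',cv2.resize(b[180:330,240:440],(800,600)))
s=get_state();print(s['time'],s['eef_pos'],s['contact_force'])
print([ (r['at'],r['p']) for r in recognise('side','roller')])
E
```

```text
6.55 [0.44821382 0.38790773 0.02664224] [ 0.18682213 -0.04404197  0.34171137]
[([0.4699, 0.4202, 0.0551], 0.97)]
```

View pics/e.png

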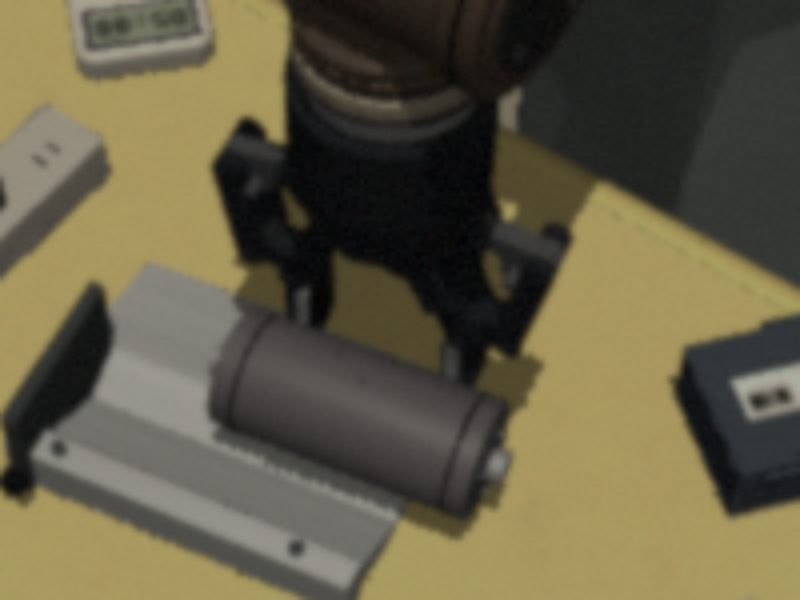

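Call:
servo_tool --deltas '[[[0.02,0.018,0,0],[0.04,0.036,0,0],[0.06,0.054,0,0],[0.075,0.067,0,0],[0.075,0.067,0,0]]]'

```text
time: 7.1
eef_pos: [0.4549, 0.394, 0.0264]
tcp_rot: [0.648, -0.282, -0.648, -0.282]
contact_force: [0.2, 0.9, -0.1]
opening: 0.652
```

```bash
python3 - <<'E'
from h import *
b=read_camera('side')
cv2.imwrite('pics/f.png',cv2.resize(b[180:330,240:440],(800,600)))
s=get_state();print(s['time'],s['eef_pos'],s['contact_force'])
print([ (r['at'],r['p']) for r in recognise('side','roller')])
E
```

```text
7.15 [0.4546414  0.39384076 0.02633354] [-0.52871208 -0.73787141  0.61374955]
[([0.4853, 0.4332, 0.0506], 0.85)]
```

View pics/f.png

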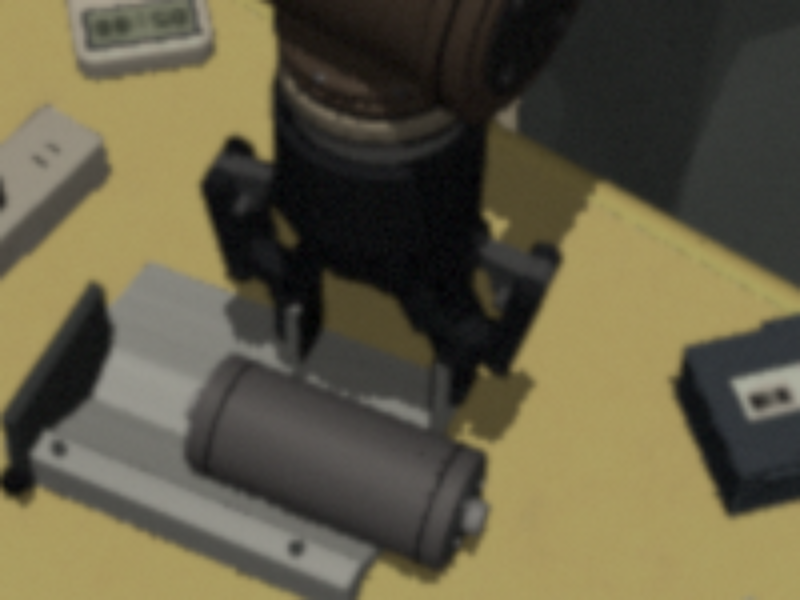

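The roller has dropped into the groove (side crop: body (200–480), near journal tip (475,515)). Next I back off, rise, shut the fingers and go to its +y end.

Call:
servo_tool --deltas '[[[-0.1,-0.09,0,0],[-0.19,-0.17,0.05,0],[-0.19,-0.17,0.35,0],[-0.19,-0.17,0.7,0],[-0.19,-0.17,1.0,0]]]'

```text
time: 7.7
eef_pos: [0.4354, 0.3767, 0.1277]
tcp_rot: [0.648, -0.282, -0.648, -0.282]
contact_force: [0.4, -0.6, -0.3]
opening: 0.644
```

Call:
servo_tool --deltas '[[[0,0.2,0,0],[0,0.4,0,0],[0,0.6,0,0],[0,0.8,0,0],[0,1.0,0,0]]]' --claw -1 --force 20

```text
time: 8.2
eef_pos: [0.4353, 0.4774, 0.1262]
tcp_rot: [-0.648, 0.282, 0.648, 0.282]
contact_force: [-0.9, 0.3, -0.3]
opening: 0.003
```

```bash
python3 - <<'E'
from h import *
b=read_camera('side');t=read_camera('top')
cv2.imwrite('pics/g.png',np.hstack([cv2.resize(t[120:270,220:370],(400,400)),cv2.resize(b[220:340,240:360],(400,400))]))
s=get_state();print(s['time'],s['eef_pos'],s['contact_force'],s['opening'])
print([ (r['at'],r['p']) for r in recognise('side','roller')])
j=px('side',358.75,308.75,.032);print(j)
O=np.array([.516,.395,0]);xb=np.array([.742,.670,0]);yb=np.array([-.670,.742,0])
print((j-O)@xb,(j-O)@yb)
E
```

```text
8.3 [0.43521272 0.47845311 0.12638744] [ 0.21458189 -0.52519627  0.05455655] -0.0012159139173377684
[([0.4855, 0.4307, 0.0472], 0.56), ([0.5246, 0.3789, 0.0106], 0.5)]
[0.44674471 0.47293449 0.032     ]
0.000828684917639049 0.10422844007301339
```

View pics/g.png

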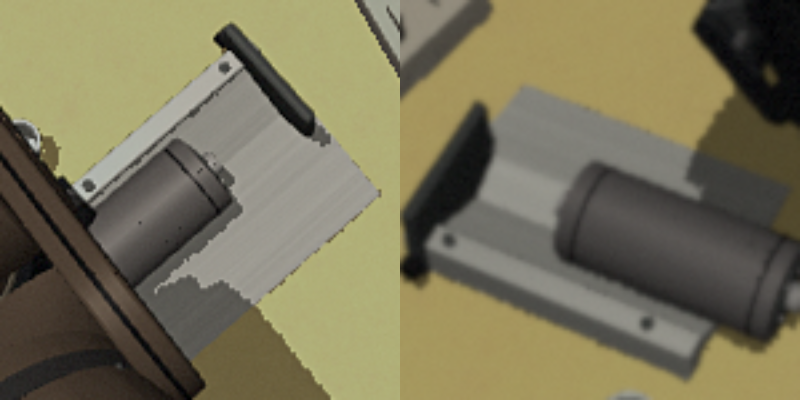

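The roller lies in the groove parallel to it, and the journal tip measures x≈1, y≈104 mm in the block frame, as expected. I'll go down beyond that end.

Call:
servo_tool --deltas '[[[-0.06,0.1,0,0],[-0.13,0.21,0,0],[-0.13,0.21,-0.3,0],[-0.13,0.21,-0.6,0],[-0.13,0.21,-0.9,0]]]'

```text
time: 8.85
eef_pos: [0.422, 0.4983, 0.0359]
tcp_rot: [0.649, -0.282, -0.648, -0.282]
contact_force: [0.6, 0.8, -1.4]
opening: -0.002
```

```bash
python3 - <<'E'
from h import *
b=read_camera('side')
cv2.imwrite('pics/i.png',cv2.resize(b[210:360,240:440],(800,600)))
s=get_state();print(s['time'],s['eef_pos'],s['contact_force'],s['opening'])
p=s['eef_pos']-np.array([.516,.395,0]);print(p@[.742,.670,0],p@[-.670,.742,0])
E
```

```text
8.9 [0.41895663 0.49530204 0.02944998] [-1.83661301 -1.98670427 -3.40909304] 0.0020458683336355005
-0.004803810877569224 0.1394431722249455
```

View pics/i.png

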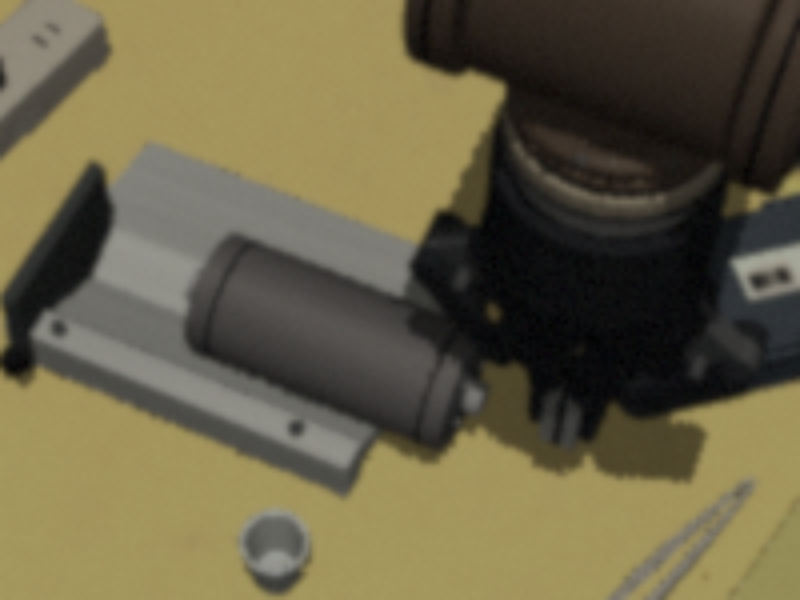

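```bash
python3 - <<'E'
from h import *
for i in range(3):
    read_camera('side');s=get_state();print(s['time'],s['eef_pos'].round(4),s['contact_force'].round(2),s['qpos'].round(3),s['dq'].round(3))
# knuckle estimate: pixel of low left knuckle bottom (490,350) crop, along tool plane x_b=0
k=calibration('side');R=np.array(k['R']);t=np.array(k['t']);K=np.array(k['intrinsics']);C=-R.T@t
O=np.array([.516,.395,0]);xb=np.array([.742,.670,0]);yb=np.array([-.670,.742,0])
for c in [(490,350),(430,285),(440,215),(560,445),(640,410),(475,395)]:
    d=R.T@np.linalg.solve(K,[240+c[0]/4,210+c[1]/4,1]);s_=((O-C)@xb)/(d@xb);P=C+s_*d;print(c,((P-O)@yb).round(3),P[2].round(3))
E
```

```text
8.95 [0.4189 0.4952 0.031 ] [-1.12  0.75 -0.43] [ 0.713  0.458  1.751  0.     0.944 -1.608] [-0.001 -0.051 -0.048  0.002  0.034 -0.003]
9.0 [0.4204 0.4965 0.0338] [-0.92 -0.47  0.39] [ 0.712  0.455  1.748  0.     0.944 -1.608] [ 0.001 -0.046 -0.052  0.002 -0.001 -0.003]
9.05 [0.422  0.4978 0.0362] [-0.91  0.97 -0.11] [ 0.712  0.453  1.746  0.     0.944 -1.609] [-0.002 -0.036 -0.039 -0.001 -0.008 -0.001]
(490, 350) 0.108 0.067
(430, 285) 0.083 0.095
(440, 215) 0.085 0.141
(560, 445) 0.14 0.019
(640, 410) 0.167 0.067
(475, 395) 0.104 0.03
```

The force reading was only settling oscillation. The knuckles would pass just above the roller, so I'll turn the tool 90° to put them across the groove.

Call:
servo_tool --deltas '[[[0,0,0,-0.09],[0,0,0,-0.18],[0,0,0,-0.27],[0,0,0,-0.36],[0,0,0,-0.45]]]'

```text
time: 9.55
eef_pos: [0.4239, 0.4992, 0.0397]
tcp_rot: [0.509, -0.489, -0.509, -0.492]
contact_force: [0.6, 0.5, -0.1]
opening: -0.003
```

Call:
servo_tool --deltas '[[[0,0,0,-0.09],[0,0,0,-0.18],[0,0,0,-0.27],[0,0,0,-0.36],[0,0,0,-0.45]]]'

```text
time: 10.05
eef_pos: [0.424, 0.4992, 0.0398]
tcp_rot: [-0.307, 0.635, 0.308, 0.638]
contact_force: [0.3, 0.5, 0.0]
opening: -0.003
```

Call:
servo_tool --deltas '[[[0,0,-0.02,-0.05],[0,0,-0.05,-0.11],[0.02,-0.022,-0.08,-0.11],[0.04,-0.044,-0.1,-0.11],[0.06,-0.067,-0.1,-0.11]]]'

```text
time: 10.55
eef_pos: [0.429, 0.4911, 0.027]
tcp_rot: [-0.254, 0.66, 0.254, 0.66]
contact_force: [0.4, 0.2, 0.5]
opening: -0.001
```

Call:
servo_tool --deltas '[[[0.02,-0.022,0,0],[0.04,-0.044,0,0],[0.06,-0.067,0,0],[0.08,-0.089,0,0],[0.1,-0.111,0,0]]]'

```text
time: 11.05
eef_pos: [0.4385, 0.4801, 0.0264]
tcp_rot: [-0.253, 0.66, 0.254, 0.66]
contact_force: [-0.7, 1.2, 0.3]
opening: -0.0
```

Call:
servo_tool --deltas '[[[0.02,-0.022,0,0],[0.04,-0.044,0,0],[0.06,-0.067,0,0],[0.08,-0.089,0,0],[0.1,-0.111,0,0]]]'

```text
time: 11.55
eef_pos: [0.4487, 0.4687, 0.0264]
tcp_rot: [-0.254, 0.66, 0.254, 0.66]
contact_force: [-0.5, 1.0, 0.3]
opening: 0.001
```

Call:
servo_tool --deltas '[[[0.02,-0.022,0,0],[0.04,-0.044,0,0],[0.06,-0.067,0,0],[0.07,-0.078,0,0],[0.07,-0.078,0,0]]]'

```text
time: 12.05
eef_pos: [0.4559, 0.4607, 0.0263]
tcp_rot: [-0.254, 0.66, 0.254, 0.66]
contact_force: [0.1, 0.4, 0.0]
opening: 0.002
```

```bash
python3 - <<'E'
from h import *
b=read_camera('side')
cv2.imwrite('pics/k.png',cv2.resize(b[210:360,240:440],(800,600)))
s=get_state();print(s['time'],s['eef_pos'],s['contact_force'],s['opening'])
p=s['eef_pos']-np.array([.516,.395,0]);print(p@[.742,.670,0],p@[-.670,.742,0])
E
```

```text
12.1 [0.45583198 0.46070788 0.02629999] [ 0.12427838 -0.89549432  0.14627378] 0.001879704825822962
-0.0006203978030932982 0.08906782046494628
```

View pics/k.png

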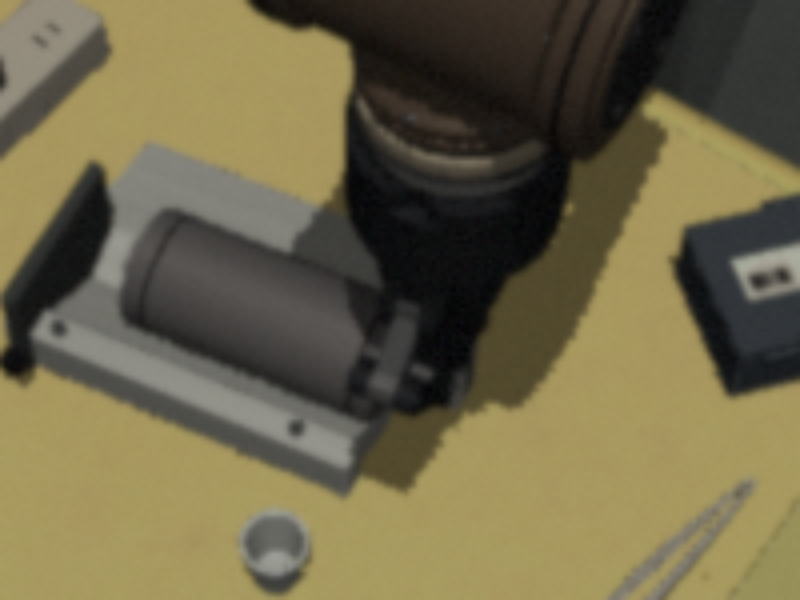

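The roller is sliding along the groove, with its far end about 12 mm from the stop. I'll push more slowly and watch the force.

Call:
servo_tool --deltas '[[[0.013,-0.015,0,0],[0.027,-0.03,0,0],[0.04,-0.044,0,0],[0.048,-0.053,0,0],[0.054,-0.06,0,0]]]'

```text
time: 12.6
eef_pos: [0.4609, 0.4549, 0.0263]
tcp_rot: [-0.254, 0.66, 0.254, 0.66]
contact_force: [-1.4, 0.8, 0.2]
opening: -0.001
```

Call:
servo_tool --deltas '[[[0.006,-0.007,0,0],[0.012,-0.013,0,0],[0.018,-0.02,0,0],[0.024,-0.027,0,0],[0.03,-0.033,0,0]]]'

```text
time: 13.1
eef_pos: [0.4639, 0.4516, 0.0263]
tcp_rot: [-0.254, 0.66, 0.254, 0.66]
contact_force: [-0.3, 2.3, -0.5]
opening: -0.001
```

Call:
servo_tool --deltas '[[[0.004,-0.0045,0,0],[0.008,-0.009,0,0],[0.012,-0.0135,0,0],[0.016,-0.018,0,0],[0.02,-0.022,0,0]]]'

```text
time: 13.6
eef_pos: [0.4659, 0.4495, 0.0263]
tcp_rot: [-0.254, 0.66, 0.254, 0.66]
contact_force: [0.1, 1.2, -0.2]
opening: -0.002
```

Call:
servo_tool --deltas '[[[0.004,-0.0045,0,0],[0.008,-0.009,0,0],[0.012,-0.0135,0,0],[0.016,-0.018,0,0],[0.02,-0.022,0,0]]]'

```text
time: 14.1
eef_pos: [0.4679, 0.4473, 0.0263]
tcp_rot: [-0.254, 0.66, 0.254, 0.66]
contact_force: [-0.6, 0.7, -0.2]
opening: 0.002
```

Call:
servo_tool --deltas '[[[0.004,-0.0045,0,0],[0.008,-0.009,0,0],[0.012,-0.0135,0,0],[0.016,-0.018,0,0],[0.02,-0.022,0,0]]]'

```text
time: 14.6
eef_pos: [0.4698, 0.4453, 0.0263]
tcp_rot: [-0.253, 0.66, 0.254, 0.66]
contact_force: [-1.9, 1.8, -0.6]
opening: 0.0
```

Call:
servo_tool --deltas '[[[0.003,-0.003,0,0],[0.006,-0.006,0,0],[0.009,-0.01,0,0],[0.012,-0.013,0,0],[0.012,-0.013,0,0]]]'

```text
time: 15.1
eef_pos: [0.4698, 0.4452, 0.0263]
tcp_rot: [-0.253, 0.661, 0.255, 0.66]
contact_force: [-4.2, 5.3, -0.2]
opening: 0.0
```

```bash
python3 - <<'E'
from h import *
f=[]
for i in range(4):
    b=read_camera('side');s=get_state();f.append(s['contact_force'])
print(s['time'],s['eef_pos'].round(4),np.mean(f,0).round(2),np.mean(f,0)@[-.67,.742,0])
b=read_camera('side');cv2.imwrite('pics/m.png',b)
# where would roller end edges project, if against a stop at y=-.064
O=np.array([.516,.395,0]);xb=np.array([.742,.670,0]);yb=np.array([-.670,.742,0])
for y in (-.064,-.056,.054,.062):print(y,proj('side',O+y*yb+[0,0,.032]).round(1))
E
```

```text
15.3 [0.4698 0.4452 0.0263] [-4.79  5.2  -0.05] 7.063815539334831
-0.064 [263.4 269.7]
-0.056 [267.7 271.5]
0.054 [329.3 296.3]
0.062 [333.9 298.2]
```

The tool has stopped moving and the force has risen to 7 N along the groove, so the journal is on the stop. Backing straight off, then up and clear.

Call:
servo_tool --deltas '[[[-0.02,0.022,0,0],[-0.08,0.089,0,0],[-0.16,0.178,0,0],[-0.25,0.278,0,0],[-0.33,0.367,0,0]]]'

```text
time: 15.85
eef_pos: [0.4373, 0.4815, 0.0264]
tcp_rot: [-0.254, 0.66, 0.254, 0.66]
contact_force: [0.6, 0.1, -0.4]
opening: -0.004
```

Call:
servo_tool --deltas '[[[0,0,0.1,0],[0,0,0.3,0],[0,0,0.55,0],[0,0,0.8,0],[0,0,1.0,0]]]'

```text
time: 16.35
eef_pos: [0.4387, 0.481, 0.129]
tcp_rot: [-0.254, 0.659, 0.254, 0.661]
contact_force: [-0.9, -0.2, -0.1]
opening: 0.002
```

Call:
servo_tool --deltas '[[[-0.15,0.2,0.05,0],[-0.35,0.4,0.1,0],[-0.55,0.6,0.2,0],[-0.75,0.8,0.3,0],[-0.9,1.0,0.4,0]]]'

```text
time: 16.85
eef_pos: [0.347, 0.5813, 0.1676]
tcp_rot: [-0.254, 0.66, 0.254, 0.66]
contact_force: [0.0, -0.1, -0.2]
opening: -0.002
```

```bash
python3 - <<'E'
from h import *
t=read_camera('top');
for n in ['roller','slide_box','timer','sample_cup','forceps','end_stop']:
    print(n,[(np.round(d['at'],3).tolist(),round(d['p'],2)) for d in recognise('top',n)[:1]])
b=read_camera('side')
cv2.imwrite('pics/n.png',np.hstack([cv2.resize(t[110:260,220:370],(400,400),interpolation=cv2.INTER_CUBIC),cv2.resize(b[220:340,235:355],(400,400),interpolation=cv2.INTER_CUBIC)]))
s=get_state();print(s['time'],s['eef_pos'].round(4),s['contact_force'].round(2))
E
```

```text
roller []
slide_box [([0.296, 0.47, 0.036], 0.63)]
timer [([0.471, 0.152, 0.019], 0.74)]
sample_cup [([0.546, 0.501, 0.016], 0.49)]
forceps [([0.42, 0.56, 0.008], 0.67)]
end_stop [([0.578, 0.352, 0.056], 0.81)]
17.25 [0.3487 0.5795 0.1657] [ 0.52 -0.03 -0.32]
```

View pics/n.png

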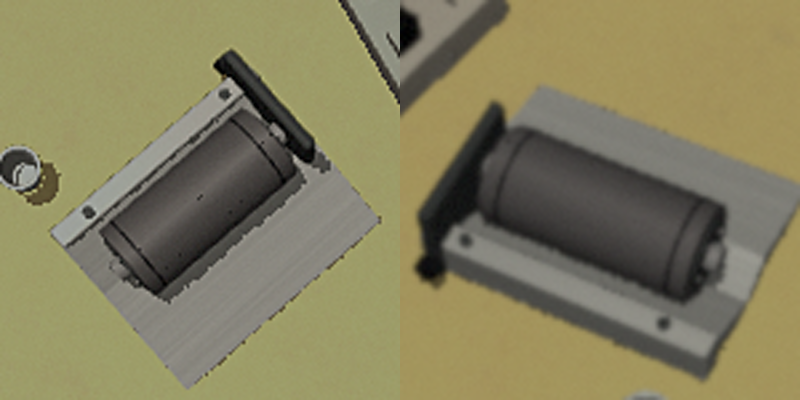

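The roller is seated in the groove with its far journal at the plate (top crop (280,135)). The near tip measures y≈56 mm, which matches the 57 mm from the contact stop. The neighbouring objects read the same as at the start.

```bash
python3 -c "
from plant import *
print(sign_off())"
```

```text
the job is handed in; nothing more can be done
None
```

The roller is in the V-block groove with its far journal against the end stop. I handed the job in at about 17 s of the 51 s allowed, with the arm clear of everything.

**What I did:** I rolled the roller along the bench and up the ramp with the open fingertips behind it, never gripping or lifting it. It dropped into the groove by itself. With the fingers shut, I then pushed it endways about 47 mm at the near journal until it met the stop. I backed straight off and raised the arm.

**Last checks:**
- **Against the stop:** the push force rose from 1–2 N to about 7 N with no further movement.
- **Position:** the near journal tip measures about y = 56 mm in the block frame by camera and 57 mm by contact. That puts the stop face at about y = -69 to -70 mm, within the stated range.
- **Other objects:** the slide box, timer, sample cup and forceps read within about 2 mm of their starting positions, within the recogniser's error.

**Disagreements:** my first image estimate put the stop face at -64 mm, about 5 mm off the contact result. The recogniser also missed the roller in the final top picture, but it was plainly visible in both views, seated in the groove.

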